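Line up the feed bottles by height beside the pump

TASK

Line up the four blue-capped bottles on the four black pads of the tray, one centred upright on each pad, in order of height: the tallest on the pad next to the pump, then each shorter one in turn, with the shortest at the far end. They are glass: keep them upright and set each one down gently rather than letting it drop, and do not move or knock over the conical flask that stands among them.

Things in the scene. Friction and masses are not known exactly. Their poses are not given: they have to be found in the camera images.
- bottle_a: Reagent bottle, closed and empty (tall, slim): clear glass body 56 mm in diameter, blue screw cap 38 mm in diameter and 22 mm high on top, 138 mm high overall with the cap, about 0.26 kg (varies by a third). Stands upright and loose on the table at the start. Origin at the centre of its underside, z up along its axis; round, so yaw does not matter.
- bottle_b: Reagent bottle, closed and empty (upper-middle height, the stoutest): clear glass body 64 mm in diameter, blue screw cap 38 mm in diameter and 22 mm high on top, 114 mm high overall with the cap, about 0.24 kg (varies by a third). Stands upright and loose on the table at the start. Origin at the centre of its underside, z up along its axis; round, so yaw does not matter.
- bottle_c: Reagent bottle, closed and empty (lower-middle height, the slimmest): clear glass body 48 mm in diameter, blue screw cap 38 mm in diameter and 22 mm high on top, 94 mm high overall with the cap, about 0.15 kg (varies by a third). Stands upright and loose on the table at the start. Origin at the centre of its underside, z up along its axis; round, so yaw does not matter.
- bottle_d: Reagent bottle, closed and empty (the shortest, squat): clear glass body 56 mm in diameter, blue screw cap 38 mm in diameter and 22 mm high on top, 74 mm high overall with the cap, about 0.13 kg (varies by a third). Stands upright and loose on the table at the start. Origin at the centre of its underside, z up along its axis; round, so yaw does not matter.
- pad0: Black rubber disc, 74 mm across, 3 mm thick: number 0 of four (0 at the row's -y end, 3 at its +y end) fixed in a straight row, 85 mm apart, on a fixed aluminium tray 345 x 95 x 5 mm. The row lies within 0.15 rad of world y. Origin at the centre of the disc's underside (top 3 mm above it), z up, y along the row towards pad3. Empty at the start.
- pad1: Black rubber disc, 74 mm across, 3 mm thick: number 1 of four (0 at the row's -y end, 3 at its +y end) fixed in a straight row, 85 mm apart, on a fixed aluminium tray 345 x 95 x 5 mm. The row lies within 0.15 rad of world y. Origin at the centre of the disc's underside (top 3 mm above it), z up, y along the row towards pad3. Empty at the start.
- pad2: Black rubber disc, 74 mm across, 3 mm thick: number 2 of four (0 at the row's -y end, 3 at its +y end) fixed in a straight row, 85 mm apart, on a fixed aluminium tray 345 x 95 x 5 mm. The row lies within 0.15 rad of world y. Origin at the centre of the disc's underside (top 3 mm above it), z up, y along the row towards pad3. Empty at the start.
- pad3: Black rubber disc, 74 mm across, 3 mm thick: number 3 of four (0 at the row's -y end, 3 at its +y end) fixed in a straight row, 85 mm apart, on a fixed aluminium tray 345 x 95 x 5 mm. The row lies within 0.15 rad of world y. Origin at the centre of the disc's underside (top 3 mm above it), z up, y along the row towards pad3. Empty at the start.
- pump: Small fixed pump: grey box 110 x 90 x 75 mm with a black round pump head 68 mm across on top (92 mm high in all). Stands beyond one end of the row, 107 mm from the end pad's centre: by pad0 or by pad3, which varies. Beyond the other end is a white block heater of the same footprint, 82 mm high, with 12 dark wells in its metal top. Origin at the centre of its underside.
- flask: Empty conical flask of clear glass, no cap: base 68 mm in diameter, narrow neck 24 mm, 93 mm high, 0.15 kg. Loose, standing among the bottles; not to be moved. Origin at the centre of its underside.
Mind the look-alikes: they are no part of the job. Leave any purple look-alike of the bottle_c alone. Leave any red look-alike of the bottle_d alone.

How it is judged:
At the end, for the whole second after the job is handed in: From the pump, the bottles stand tallest to shortest, one per pad: axis within 12 mm of the pad's centre, underside on the pad (0 to 8 mm above its origin), upright within 0.08 rad, released, at rest. The flask is upright within 0.1 rad and within 20 mm of its start (((horizontal distance between pump and pad0 below 0.16 m and horizontal distance between bottle_a and pad0 below 0.012 m and z of bottle_a in the frame of pad0 between 0 and 0.008 m and horizontal distance between bottle_b and pad1 below 0.012 m and z of bottle_b in the frame of pad1 between 0 and 0.008 m and horizontal distance between bottle_c and pad2 below 0.012 m and z of bottle_c in the frame of pad2 between 0 and 0.008 m and horizontal distance between bottle_d and pad3 below 0.012 m and z of bottle_d in the frame of pad3 between 0 and 0.008 m) or (horizontal distance between pump and pad3 below 0.16 m and horizontal distance between bottle_a and pad3 below 0.012 m and z of bottle_a in the frame of pad3 between 0 and 0.008 m and horizontal distance between bottle_b and pad2 below 0.012 m and z of bottle_b in the frame of pad2 between 0 and 0.008 m and horizontal distance between bottle_c and pad1 below 0.012 m and z of bottle_c in the frame of pad1 between 0 and 0.008 m and horizontal distance between bottle_d and pad0 below 0.012 m and z of bottle_d in the frame of pad0 between 0 and 0.008 m)) and angle between each of bottle_a, bottle_b, bottle_c, bottle_d's own z axis and vertical below 0.08 rad and linear speed of each of bottle_a, bottle_b, bottle_c, bottle_d below 0.02 m/s and angular speed of each of bottle_a, bottle_b, bottle_c, bottle_d below 0.2 rad/s and contact force between each of bottle_a, bottle_b, bottle_c, bottle_d and the fingers below 0.1 N and angle between flask's own z axis and vertical below 0.1 rad and distance of flask from where it was at the start of the episode below 0.02 m); the robot touches nothing.
It fails at once if a bottle is tipped or laid over (more than about 30 degrees) (angle between any of bottle_a, bottle_b, bottle_c, bottle_d's own z axis and vertical above 0.5 rad).
It fails at once if the flask is knocked over, or moved by more than 20 mm (angle between flask's own z axis and vertical above 0.3 rad or distance of flask from where it was at the start of the episode above 0.02 m).
It fails at once if a bottle is dropped or slammed down (faster than 0.4 m/s within 30 mm of the table) ((height (world z) of bottle_a below 0.03 m and linear speed of bottle_a above 0.4 m/s) or (height (world z) of bottle_b below 0.03 m and linear speed of bottle_b above 0.4 m/s) or (height (world z) of bottle_c below 0.03 m and linear speed of bottle_c above 0.4 m/s) or (height (world z) of bottle_d below 0.03 m and linear speed of bottle_d above 0.4 m/s)).
It also fails if it takes over 109 s, if anything falls off the work surface, if the arm or the gripper's body presses on something with over 40 N, if the wrist force passes 120 N, or if a joint passes its speed limit or range.

ROBOT

A 6-joint arm with a two-finger parallel gripper is mounted at the origin on the work surface. World frame = base frame: x ahead of the robot, y to its left, z up, the work surface at z = 0. Lengths are in m, angles in rad, forces in N, time in s.
With the tool pointing down it reaches from about 0.225 to 0.725 m from the base axis. Payload 3.1 kg.
Tool frame: the origin (TCP) lies midway between the tips of the shut fingers; the grasp point (between the pads) lies 19 mm behind it; z points along the fingers, y is the direction in which the jaws open and shut (so a half turn about z gives the same grasp; the last joint's range is limited). The gripper opens to 85 mm and grips with 20 to 120 N. Pads are 22 mm wide; open, the fingers measure 114 mm over their backs; the gripper's body (76 mm by 85 mm) begins 54 mm behind the grasp point. The pads swing forward as they close: fully open they stand 13 mm farther back than shut.
Start: joints at [1.175, 0.048, 0.099, 1.622, 0, 1.443], TCP at [0.139, 0.506, 0.231] pointing down, gripper open.
Joint ranges: [-2.91, 2.91], [-0.99, 1.94], [-1.21, 1.42], [-2.12, 2.29], [-1.49, 1.47], [-3.14, 3.14]. Speed limits (rad/s): [2.79, 2.79, 3.14, 3.14, 3.14, 3.14].

INTERFACE

Orientations are given as a unit quaternion [w, x, y, z].
In Python, from rig import r, viewer gives the robot as it stands.
- The arm moves only by the tool servo_tool, never from a script. Its argument "series" is text: rows parted by semicolons, each of 7 numbers parted by spaces: the shift along the tool's x, y, z in cm, then the turn, a rotation vector about the tool's x, y, z in degrees, then the opening, from 0 (shut) to 1 (fully open). In form: tx ty tz ax ay az fingers; .... A call has 1 to 10 rows; each row is the pose to reach, as a shift and turn from the pose commanded when the call began, along the tool's axes at that moment; what a row does not reach only later rows make up. A row lasts 1/10 s, in which the tool goes at most 50 mm and 8.59 degrees, less where a joint would pass 70% of its speed; a pose out of reach is approached as far as the arm can. A call with a gripper value outside its range is refused whole. The fingers move at their own pace and stop on an object; "newtons" is the grip in N (left out, the last holds). Time passes only in rows, so rows that repeat a pose let the fingers close. It gives the time, the measured TCP pose, the force and the opening at its end, in the units of the state.
- r.state(): the state, without advancing time (a new reading comes with each control period).
- viewer.capture(name): name is "scene" or "top" or "wrist"; returns a dict with "frame" (400x640x3 uint8, red, green, blue), "fx", "fy", "cx", "cy" (pixels), "position" and "rotation" of the camera in the world; the wrist camera has in their place "tool_from_camera" (4x4, takes a point from camera to tool coordinates, whose origin is the TCP and whose axes are the flange's). Camera axes: x right, y down, z forward; pixel columns grow to the right and rows downward; lengths in m; the calibration is good to about 2 mm. A picture is of the moment at which its call begins: read the wrist's pose just before it. There is no depth.
- r.hand_in(): hands the job in, once; it reports no verdict.
The state is a dict: "time": time; "q": joint angles; "qd": joint speeds; "joint_torque": joint torques, N m; "ee_pos": TCP position; "ee_rot": TCP orientation; "force": force on the tool from outside, world axes, zero at the start; "ft_torque": the same for the moment, N m; "opening": finger opening in m.
Only numpy, scipy, OpenCV 4.12 (cv2) and the standard library are available. Lean on these libraries where they do the work, as an engineer would, in place of code of your own. Each camera call takes 0.05 s, during which the arm holds its last target.

## Working session

There is one attempt and no reset: what is moved stays moved. The work goes in short steps, Python scripts to look and compute and a tool call to move; the robot and the scene stay as the last step left them, time stands still between calls to the robot, and variables do not carry over. Pictures are saved under pics/ and viewed, and the job is handed in when it is done.

Besides the shell and the picture viewer there is one more tool, called after "Request:" by a JSON object that holds its "op" and its "data". servo_tool: Moves the arm, as the interface text tells. Its arguments: {"type":"object","properties":{"series":{"type":"string"},"newtons":{"type":"number"}},"required":["series"]}

```bash
mkdir -p pics; ls; python3 - <<'E'
from rig import r, viewer
import cv2,pickle
s=r.state();print(s)
d={}
for n in("scene","top","wrist"):
    c=viewer.capture(n);d[n]=c
    cv2.imwrite(f"pics/{n}0.png",c["frame"][:,:,::-1]); print(n,{k:v for k,v in c.items() if k!="frame"})
pickle.dump(d,open("c0.pkl","wb"))
E
```

```text
pics
{'time': 0.0, 'q': array([ 1.17520178e+00,  4.87538856e-02,  9.75557630e-02,  1.62198208e+00,
       -1.09373341e-05,  1.44298057e+00]), 'qd': array([ 4.60183939e-05,  1.15244871e-03,  4.39969512e-04, -1.63033169e-04,
       -1.63537045e-03, -2.20520725e-03]), 'joint_torque': array([-1.17329444e-03, -3.38778591e+01,  3.20016754e+01,  2.04704778e-02,
       -7.71808755e-05, -8.18322093e-06]), 'ee_pos': array([0.13869303, 0.50570781, 0.23009443]), 'ee_rot': array([-3.03105097e-04,  1.33489629e-01,  9.91049493e-01, -1.15276690e-03]), 'force': array([ 0.44819221, -0.48120059, -0.50504751]), 'ft_torque': array([-0.04617256,  0.03648768, -0.0601492 ]), 'opening': 0.0852438914057026}
scene {'fx': 488.2647235534739, 'fy': 488.2647235534739, 'cx': 318.8673055862241, 'cy': 195.91194821983288, 'position': array([1.16100569, 0.35610958, 0.734481  ]), 'rotation': array([-0.20157508,  0.48042855,  0.78253709, -0.34086889])}
top {'fx': 505.67780263819395, 'fy': 505.67780263819395, 'cx': 309.1183724077637, 'cy': 197.16846471605115, 'position': array([0.33952636, 0.00777779, 1.02360492]), 'rotation': array([ 0.06155769, -0.6978536 ,  0.70996671, -0.07182113])}
wrist {'fx': 327.11786799838046, 'fy': 327.11786799838046, 'cx': 324.8909160109422, 'cy': 194.911477396266, 'tool_from_camera': array([[-3.44729152e-04, -9.60477995e-01, -2.78355712e-01,
         6.96750683e-02],
       [ 9.99999832e-01, -4.60697467e-04,  3.51207755e-04,
        -3.99821720e-04],
       [-4.65565092e-04, -2.78355545e-01,  9.60477993e-01,
        -1.42321847e-01],
       [ 0.00000000e+00,  0.00000000e+00,  0.00000000e+00,
         1.00000000e+00]])}
```

View pics/scene0.png

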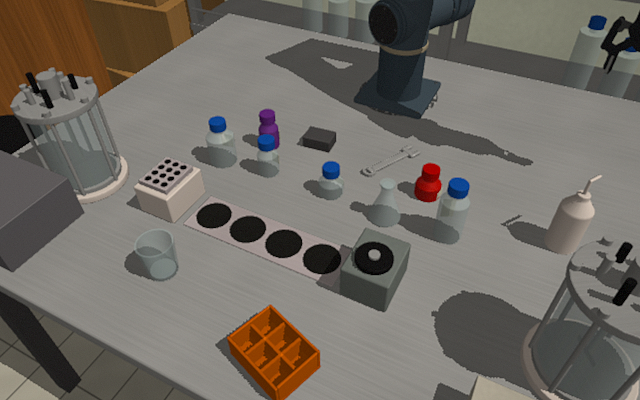

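View pics/top0.png

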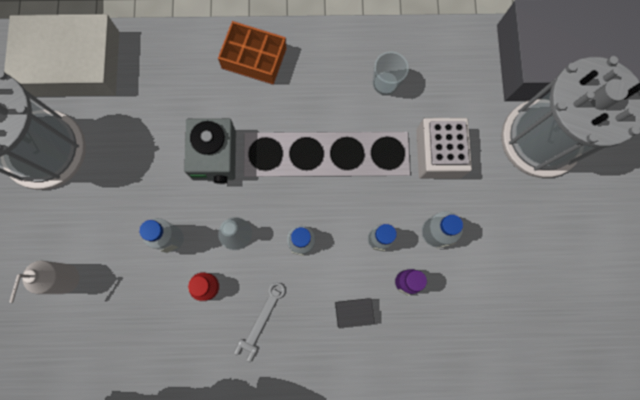

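View pics/wrist0.png

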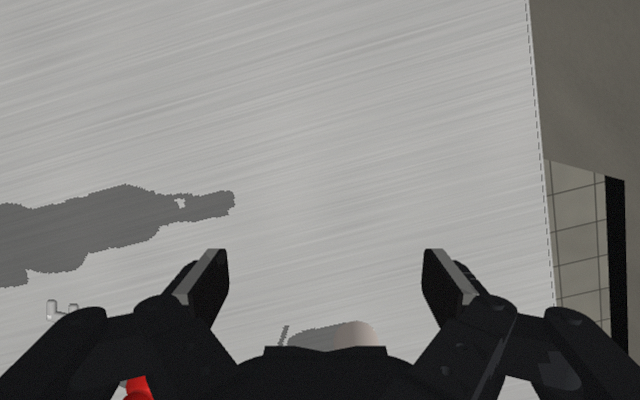

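The top view shows the pump at the left (+y) by pad3, so bottle_a goes on pad3. The blue caps are at about (152,231), (302,238), (386,236) and (451,225), and the flask at (232,233). Next I measure all of these.

```bash
cat > h.py <<'E'
import numpy as np,cv2,pickle
from scipy.spatial.transform import Rotation as R
def Rq(q): return R.from_quat([q[1],q[2],q[3],q[0]]).as_matrix()
def pose(c):
    r=np.asarray(c["rotation"]); return (Rq(r) if r.size==4 else r.reshape(3,3)),np.asarray(c["position"])
def wristpose(c,s):
    T=c["tool_from_camera"];Rt=Rq(s["ee_rot"]);return Rt@T[:3,:3],Rt@T[:3,3]+s["ee_pos"]
def ray(c,uv,P=None):
    M,p=P or pose(c)
    d=M@np.array([(uv[0]-c["cx"])/c["fx"],(uv[1]-c["cy"])/c["fy"],1]);return p,d/np.linalg.norm(d)
def onz(c,uv,z,P=None):
    p,d=ray(c,uv,P);return p+d*(z-p[2])/d[2]
def proj(c,X,P=None):
    M,p=P or pose(c);v=M.T@(np.asarray(X)-p);return np.array([c["cx"]+c["fx"]*v[0]/v[2],c["cy"]+c["fy"]*v[1]/v[2]])
def tri(r1,r2):
    (p,d),(q,e)=r1,r2;t=np.linalg.lstsq(np.c_[d,-e],q-p,rcond=None)[0]
    a,b=p+d*t[0],q+e*t[1];return (a+b)/2,np.linalg.norm(a-b)
def hsv(c): return cv2.cvtColor(c["frame"],cv2.COLOR_RGB2HSV)
def blobs(m,amin=60):
    n,l,s,ce=cv2.connectedComponentsWithStats(m.astype(np.uint8))
    return [(ce[i],s[i]) for i in range(1,n) if s[i,4]>=amin]
def blue(c):
    h=hsv(c);return (h[...,0]>100)&(h[...,0]<122)&(h[...,1]>150)&(h[...,2]>50)
def black(c): return c["frame"].max(2)<45
E
python3 - <<'E'
from h import *
d=pickle.load(open("c0.pkl","rb"));t,s=d["top"],d["scene"]
B={n:[b for b in blobs(blue(d[n]),60)] for n in("top","scene")}
for n in B: print(n,[(b[0].round(1).tolist(),int(b[1][4])) for b in B[n]])
for b in B["top"]:
    best=[(tri(ray(t,b[0]),ray(s,c[0]))) for c in B["scene"]]
    for X,e in best:
        if e<.006: print(b[0].round(1),X.round(4),round(e,4))
for n in B:
  c=d[n]
  for b in blobs(black(c),150):
    x,y,w,h,a=b[1]
    print(n,b[0].round(1),w,h,a,onz(c,b[0],.008).round(4))
E
```

```text
top [([451.2, 224.6], 333), ([150.8, 230.3], 345), ([385.4, 233.8], 305), ([300.6, 236.9], 277)]
scene [([597.1, 22.4], 193), ([217.1, 124.1], 224), ([266.0, 142.2], 250), ([330.6, 170.0], 249), ([458.0, 187.8], 359)]
[451.2 224.6] [ 0.4604 -0.2691  0.1011] 0.0014
[150.8 230.3] [0.4559 0.2748 0.1251] 0.0021
[385.4 233.8] [ 0.4476 -0.1499  0.0818] 0.0015
[300.6 236.9] [0.4468 0.009  0.0608] 0.0017
top [526.4  91.3] 40 16 335 [ 0.757  -0.4788  0.008 ]
top [207.6 137.6] 34 34 772 [0.6634 0.2006 0.008 ]
top [387.4 152.8] 32 32 814 [ 0.6251 -0.1738  0.008 ]
top [264.9 153.5] 33 32 846 [0.6273 0.0814 0.008 ]
top [306.1 153.2] 33 32 821 [ 0.6268 -0.0042  0.008 ]
top [346.8 153. ] 33 31 818 [ 0.6259 -0.089   0.008 ]
scene [400.2  23. ] 64 50 2554 [-0.4184 -0.1498  0.008 ]
scene [452.1  17.3] 43 29 233 [-0.5408 -0.0025  0.008 ]
scene [621.4  38.8] 39 62 930 [-0.6147  0.5343  0.008 ]
scene [389.4  83.1] 67 72 2287 [-0.0278 -0.0378  0.008 ]
scene [39.3 90.3] 27 36 252 [ 0.4458 -0.9171  0.008 ]
scene [ 11.4 134.1] 30 39 842 [ 0.6249 -0.8059  0.008 ]
scene [315.5 144.6] 27 14 209 [ 0.3218 -0.0942  0.008 ]
scene [213.6 215.3] 34 24 648 [ 0.631  -0.1734  0.008 ]
scene [247.4 228.9] 36 25 710 [ 0.6318 -0.0888  0.008 ]
scene [283.4 243.4] 36 28 783 [ 0.6326 -0.0039  0.008 ]
scene [373.1 258.7] 39 33 913 [0.5894 0.1686 0.008 ]
scene [623.  251.9] 16 21 193 [0.3598 0.5891 0.008 ]
scene [321.7 258.9] 38 29 865 [0.6336 0.0813 0.008 ]
scene [624.4 290.9] 26 29 344 [0.4571 0.5963 0.008 ]
scene [ 37.8 342. ] 81 101 2684 [ 1.0023 -0.2596  0.008 ]
```

```bash
cat > rel.py <<'E'
import sys
from h import *
from rig import r
def rel(x,y,z,s=None):
    s=s or r.state();Rt=Rq(s["ee_rot"]);Rg=np.array([[0,1,0],[1,0,0],[0,0,-1.]])
    print("tcp",s["ee_pos"].round(4),"t",round(s["time"],2),"F",s["force"].round(1),"open",round(s["opening"],4))
    print("shift cm",(Rt.T@(np.array([x,y,z])-s["ee_pos"])*100).round(2),"turn deg",np.degrees(R.from_matrix(Rt.T@Rg).as_rotvec()).round(2))
if __name__=="__main__": rel(*map(float,sys.argv[1:4]))
E
python3 rel.py .447 .009 .2
```

```text
tcp [0.1387 0.5058 0.2304] t 0.15 F [-0.4  0.7 -0.8] open 0.0854
shift cm [-42.87 -39.75   3.1 ] turn deg [-1.000e-01  6.000e-02  7.466e+01]
```

Request:
{"op": "servo_tool", "data": {"series": "-3 -2.8 0 0 0 7.5 0.75; -6 -5.6 0 0 0 15 0.75; -9 -8.4 0 0 0 22.5 0.75; -12 -11.2 0 0 0 30 0.75; -15 -14 0 0 0 37.5 0.75; -18 -16.8 0 0 0 45 0.75; -21 -19.6 0 0 0 52.5 0.75; -24 -22.4 0 0 0 60 0.75; -27 -25.2 0 0 0 67.5 0.75; -30 -28 0 0 0 74.7 0.75", "newtons": 30}}

```text
time: 1.15
ee_pos: [0.3546, 0.1553, 0.2311]
ee_rot: [-0.0, 0.709, 0.705, 0.0]
force: [0.8, 0.5, 0.6]
opening: 0.0641
```

```bash
python3 rel.py .447 .009 .2
```

```text
tcp [0.3546 0.1553 0.2311] t 1.15 F [0.8 0.5 0.6] open 0.0641
shift cm [-14.58   9.33   3.11] turn deg [ 0.01 -0.01 -0.34]
```

Request:
{"op": "servo_tool", "data": {"series": "-3 2 0 0 0 0 0.75; -6 4 0.5 0 0 0 0.75; -9 6 1 0 0 0 0.75; -12 8 2 0 0 0 0.75; -14.6 9.3 3 0 0 0 0.75; -14.6 9.3 3 0 0 0 0.75; -14.6 9.3 3 0 0 0 0.75"}}

```text
time: 1.85
ee_pos: [0.4464, 0.0106, 0.2006]
ee_rot: [-0.001, 0.708, 0.706, -0.001]
force: [-0.3, 0.9, 0.1]
opening: 0.0643
```

```bash
cat > look.py <<'E'
import sys
from h import *
from rig import r,viewer
n=sys.argv[1]; 
s=r.state();w=viewer.capture("wrist")
pickle.dump((s,w),open(n+".pkl","wb"));cv2.imwrite(f"pics/{n}.png",w["frame"][:,:,::-1])
P=wristpose(w,s);print("tcp",s["ee_pos"].round(4),s["opening"])
for b in blobs(blue(w),150):
    print("blue",b[0].round(1),b[1],[(h,onz(w,b[0],h-.008,P).round(4)) for h in(.138,.114,.094,.074)])
for b in blobs(black(w),400): print("black",b[0].round(1),b[1],onz(w,b[0],.008,P).round(4))
E
python3 look.py w1
```

```text
tcp [0.4464 0.0106 0.2006] 0.06425372075606402
blue [326.9 184.3] [ 306  162   43   45 1528] [(0.138, array([0.4485, 0.0265, 0.13  ])), (0.114, array([0.4486, 0.0204, 0.106 ])), (0.094, array([0.4487, 0.0154, 0.086 ])), (0.074, array([0.4488, 0.0103, 0.066 ]))]
blue [327.8 339.6] [309 327  38  25 725] [(0.138, array([ 0.4491, -0.0978,  0.13  ])), (0.114, array([ 0.4492, -0.1179,  0.106 ])), (0.094, array([ 0.4494, -0.1346,  0.086 ])), (0.074, array([ 0.4495, -0.1513,  0.066 ]))]
black [513.   97.4] [ 475   61   74   76 3698] [0.6316 0.083  0.008 ]
black [499.  182.2] [ 464  150   69   66 2808] [ 0.6303 -0.0026  0.008 ]
black [487.3 255.4] [ 455  227   64   58 2394] [ 0.6294 -0.0872  0.008 ]
black [236.6 288.9] [ 184  242   72   91 1666] [ 0.344  -0.1294  0.008 ]
black [413.3 290.8] [ 395  242   71  116 1707] [ 0.5494 -0.1324  0.008 ]
black [543.2 362.1] [ 432  270  208  130 6724] [ 0.7188 -0.2338  0.008 ]
black [101.6 365.9] [   0  294  168  106 6358] [ 0.1659 -0.2387  0.008 ]
black [326.9 377.4] [ 193  347  264   53 5172] [ 0.4488 -0.257   0.008 ]
```

View pics/w1.png

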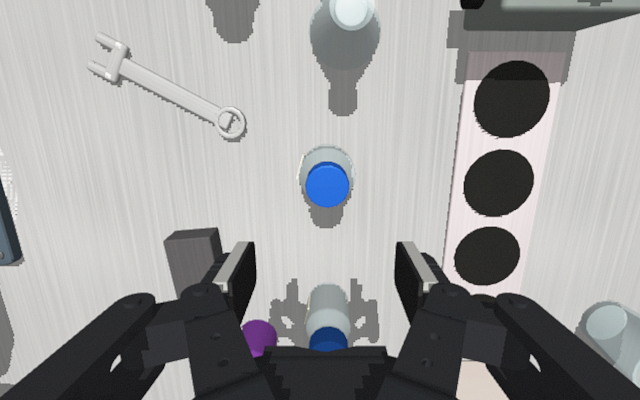

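The wrist view shows bottle_d's cap at (327,184), which gives (0.448, 0.010). That agrees with the top view within 2 mm. Three pads are visible at (513,97), (499,182) and (487,255). Now I descend on bottle_d.

Request:
{"op": "servo_tool", "data": {"series": "0 0.15 3 0 0 0 0.75; 0 0.15 6 0 0 0 0.75; 0 0.15 9 0 0 0 0.75; 0 0.15 11.5 0 0 0 0.75; 0 0.15 13.5 0 0 0 0.75; 0 0.15 15.1 0 0 0 0.75; 0 0.15 15.1 0 0 0 0.75; 0 0.15 15.1 0 0 0 0.75"}}

```text
time: 2.7
ee_pos: [0.4484, 0.0117, 0.051]
ee_rot: [0.0, 0.707, 0.707, 0.0]
force: [0.3, -0.4, -0.1]
opening: 0.0641
```

Request:
{"op": "servo_tool", "data": {"series": "0 0 0 0 0 0 0.45; 0 0 0 0 0 0 0.4; 0 0 0 0 0 0 0.3; 0 0 0 0 0 0 0.2; 0 0 0 0 0 0 0.2; 0 0 0 0 0 0 0.2; 0 0 0 0 0 0 0.2", "newtons": 40}}

```text
time: 3.4
ee_pos: [0.4495, 0.0108, 0.0521]
ee_rot: [0.001, 0.707, 0.707, 0.001]
force: [-1.6, 0.3, 7.3]
opening: 0.0368
```

```bash
python3 look.py w2
```

```text
tcp [0.4495 0.0108 0.0521] 0.03682435077424098
blue [324.7 268.4] [ 281  220   89   96 6750] [(0.138, array([0.45  , 0.0453, 0.13  ])), (0.114, array([0.4501, 0.0321, 0.106 ])), (0.094, array([0.4501, 0.0211, 0.086 ])), (0.074, array([0.4502, 0.0102, 0.066 ]))]
black [615.6 105.6] [ 582   34   58  131 5602] [0.6108 0.0778 0.008 ]
black [600.7 241.3] [ 552  186   88  107 7687] [ 0.6215 -0.0035  0.008 ]
black [349.4 349.9] [   11   238   628   162 46199] [ 0.4672 -0.0841  0.008 ]
```

View pics/w2.png

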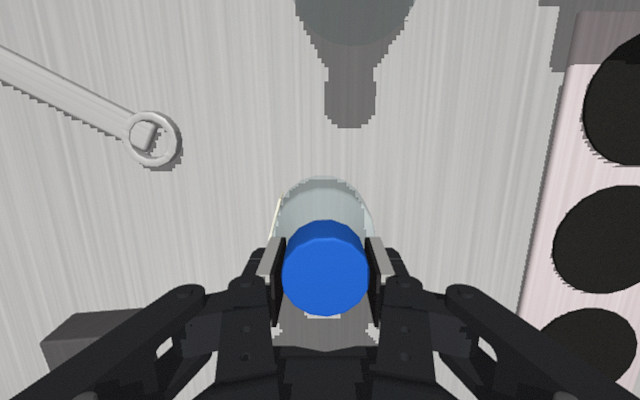

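Request:
{"op": "servo_tool", "data": {"series": "0 0 -1 0 0 0 0.2; 0 0 -3 0 0 0 0.2; 0 0 -6 0 0 0 0.2; 0 0 -9 0 0 0 0.2; -2 2 -10 0 0 0 0.2; -5 5 -10 0 0 0 0.2; -8.5 8.3 -10 0 0 0 0.2; -12 11.5 -10 0 0 0 0.2; -15 14.5 -10 0 0 0 0.2; -17.5 16.8 -10 0 0 0 0.2"}}

```text
time: 4.45
ee_pos: [0.6176, -0.1664, 0.1496]
ee_rot: [-0.0, 0.708, 0.706, -0.0]
force: [0.1, -0.1, -1.9]
opening: 0.0368
```

```bash
python3 rel.py .6268 -.173 .15; python3 look.py w3
```

```text
tcp [ 0.6176 -0.1664  0.1496] t 4.45 F [ 0.1 -0.1 -1.9] open 0.0368
shift cm [-0.65  0.92 -0.04] turn deg [-0.02  0.01 -0.11]
tcp [ 0.6176 -0.1664  0.1496] 0.03682514022216113
blue [ 68.  185.2] [  30  156   78   61 3553] [(0.138, array([ 0.4873, -0.1378,  0.13  ])), (0.114, array([ 0.4679, -0.144 ,  0.106 ])), (0.094, array([ 0.4517, -0.1491,  0.086 ])), (0.074, array([ 0.4355, -0.1541,  0.066 ]))]
blue [324.8 268.3] [ 281  220   89   96 6733] [(0.138, array([ 0.6183, -0.1854,  0.13  ])), (0.114, array([ 0.6183, -0.1986,  0.106 ])), (0.094, array([ 0.6183, -0.2095,  0.086 ])), (0.074, array([ 0.6183, -0.2205,  0.066 ]))]
blue [ 92.1 338.5] [ 69 325  47  34 381] [(0.138, array([ 0.481 , -0.2311,  0.13  ])), (0.114, array([ 0.4606, -0.2511,  0.106 ])), (0.094, array([ 0.4436, -0.2677,  0.086 ])), (0.074, array([ 0.4267, -0.2843,  0.066 ]))]
black [342.8  11.1] [ 300    0   81   27 1014] [ 0.6327 -0.0298  0.008 ]
black [342.3  89.4] [ 297   47   85   89 3170] [ 0.6331 -0.0878  0.008 ]
black [345.1 172.7] [ 301  153   76   58 1165] [ 0.6364 -0.1581  0.008 ]
black [269.7 289.9] [ 222  238   64   93 1045] [ 0.5638 -0.2759  0.008 ]
black [337. 359.] [ 194  238  263  162 5452] [ 0.6309 -0.359   0.008 ]
black [150.7 365. ] [  71  287  150  113 5171] [ 0.4329 -0.3661  0.008 ]
black [508.3 365.8] [ 427  292  212  108 5942] [ 0.8132 -0.3683  0.008 ]
```

View pics/w3.png

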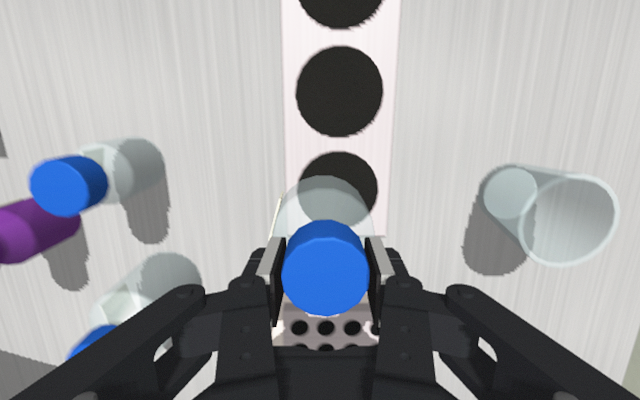

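Request:
{"op": "servo_tool", "data": {"series": "-0.3 0.5 0 0 0 0 0.2; -0.65 1.1 1 0 0 0 0.2; -0.65 1.1 3 0 0 0 0.2; -0.65 1.1 5 0 0 0 0.2; -0.65 1.1 6.5 0 0 0 0.2; -0.65 1.1 7.5 0 0 0 0.2; -0.65 1.1 8.1 0 0 0 0.2; -0.65 1.1 8.5 0 0 0 0.2; -0.65 1.1 8.7 0 0 0 0.2; -0.65 1.1 8.7 0 0 0 0.2"}}

```text
time: 5.5
ee_pos: [0.6277, -0.171, 0.0638]
ee_rot: [0.0, 0.707, 0.707, 0.0]
force: [0.6, -0.9, -1.7]
opening: 0.037
```

Request:
{"op": "servo_tool", "data": {"series": "0 0 0.1 0 0 0 0.2; 0 0 0.2 0 0 0 0.2; 0 0 0.3 0 0 0 0.2; 0 0 0.3 0 0 0 0.2"}}

```text
time: 5.9
ee_pos: [0.6275, -0.1709, 0.0604]
ee_rot: [0.0, 0.707, 0.707, 0.0]
force: [0.1, 0.8, -1.6]
opening: 0.0367
```

```bash
python3 look.py w4
```

```text
tcp [ 0.6275 -0.1709  0.0604] 0.03667240921209055
blue [324.7 268.2] [ 281  220   89   96 6753] [(0.138, array([ 0.6282, -0.1409,  0.13  ])), (0.114, array([ 0.6282, -0.154 ,  0.106 ])), (0.094, array([ 0.6282, -0.165 ,  0.086 ])), (0.074, array([ 0.6282, -0.176 ,  0.066 ]))]
black [330.6  71.1] [ 263    8  129  136 7015] [ 0.6316 -0.0853  0.008 ]
black [330.8 188.5] [ 269  164  114   72 1070] [ 0.632  -0.1531  0.008 ]
black [270.1 289.9] [ 222  238   64   92 1029] [ 0.5913 -0.224   0.008 ]
black [379.3 289. ] [ 365  238   63   89 1008] [ 0.665  -0.2235  0.008 ]
black [497.5 363.8] [ 433  285  141  115 5355] [ 0.7539 -0.2855  0.008 ]
black [150.3 364.8] [  72  291  148  109 4993] [ 0.501  -0.2858  0.008 ]
black [327.4 377. ] [ 194  347  263   53 3776] [ 0.63   -0.2971  0.008 ]
```

View pics/w4.png

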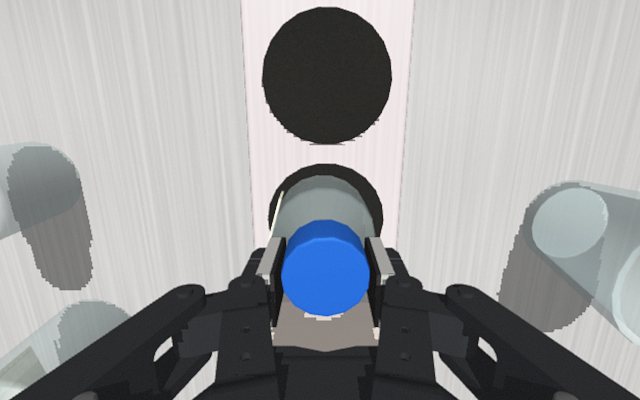

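Request:
{"op": "servo_tool", "data": {"series": "-0.1 0 0.1 0 0 0 0.2; -0.1 0 0.2 0 0 0 0.2; -0.1 0 0.2 0 0 0 0.2"}}

```text
time: 6.25
ee_pos: [0.6275, -0.1715, 0.0602]
ee_rot: [0.0, 0.707, 0.707, 0.0]
force: [-2.7, 2.5, 4.6]
opening: 0.0369
```

Request:
{"op": "servo_tool", "data": {"series": "0 0 -0.1 0 0 0 0.5; 0 0 -0.1 0 0 0 0.75; 0 0 -0.1 0 0 0 0.75; 0 0 -0.1 0 0 0 0.75; 0 0 -1 0 0 0 0.75; 0 0 -3 0 0 0 0.75; 0 0 -6 0 0 0 0.75; 0 0 -10 0 0 0 0.75; 0 0 -14 0 0 0 0.75; 0 0 -16 0 0 0 0.75"}}

```text
time: 7.25
ee_pos: [0.6288, -0.1724, 0.2241]
ee_rot: [0.003, 0.707, 0.707, 0.001]
force: [0.3, -0.3, 1.0]
opening: 0.0641
```

```bash
python3 look.py w5; python3 rel.py .456 .275 .23
```

```text
tcp [ 0.6288 -0.1724  0.2241] 0.064106696942423
blue [114.4 155.5] [  87  134   57   45 2002] [(0.138, array([ 0.4781, -0.1408,  0.13  ])), (0.114, array([ 0.4629, -0.1448,  0.106 ])), (0.094, array([ 0.4501, -0.148 ,  0.086 ])), (0.074, array([ 0.4374, -0.1513,  0.066 ]))]
blue [320.6 179.4] [ 300  158   42   43 1407] [(0.138, array([ 0.6271, -0.159 ,  0.13  ])), (0.114, array([ 0.627 , -0.1648,  0.106 ])), (0.094, array([ 0.6268, -0.1696,  0.086 ])), (0.074, array([ 0.6267, -0.1744,  0.066 ]))]
blue [139.8 283.1] [ 113  266   52   36 1206] [(0.138, array([ 0.4798, -0.2452,  0.13  ])), (0.114, array([ 0.4647, -0.2597,  0.106 ])), (0.094, array([ 0.4521, -0.2718,  0.086 ])), (0.074, array([ 0.4395, -0.2839,  0.066 ]))]
black [324.1  14.6] [ 288    0   73   36 1912] [ 0.6306 -0.022   0.008 ]
black [323.4  85.5] [ 289   50   69   72 3746] [ 0.6298 -0.0881  0.008 ]
black [331.9 153.4] [291 135  65  58 594] [ 0.6389 -0.159   0.008 ]
black [326.1 352.3] [    0   242   640   158 37425] [ 0.6325 -0.4242  0.008 ]
tcp [ 0.6298 -0.1729  0.227 ] t 7.3 F [ 0.1 -0.2  3.5] open 0.0641
shift cm [ 44.77 -17.41  -0.69] turn deg [ 0.64  0.26 -0.05]
```

View pics/w5.png

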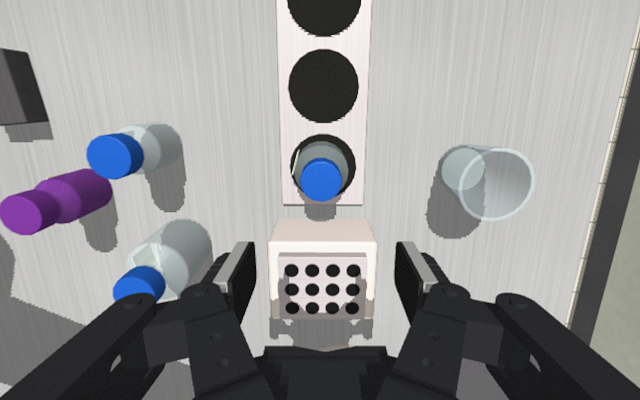

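bottle_d stands on pad0, well centred: cap at (321,179), pad centre at about column 323. Next is bottle_a.

Request:
{"op": "servo_tool", "data": {"series": "4 -1.5 0 0 0 0 0.75; 8.5 -3.3 0 0 0 0 0.75; 13 -5 0 0 0 0 0.75; 17.5 -6.8 0 0 0 0 0.75; 22 -8.5 0 0 0 0 0.75; 26.5 -10.3 0 0 0 0 0.75; 31 -12 0 0 0 0 0.75; 35.5 -13.8 0 0 0 0 0.75; 39 -15.2 0 0 0 0 0.75; 41 -16.5 0 0 0 0 0.75"}}

```text
time: 8.3
ee_pos: [0.4613, 0.2409, 0.2182]
ee_rot: [-0.0, 0.706, 0.708, 0.0]
force: [-0.0, 0.1, 0.5]
opening: 0.0636
```

Request:
{"op": "servo_tool", "data": {"series": "0 0 0 0 0 0 0.75; 0 0 0 0 0 0 0.75; 0 0 0 0 0 0 0.75"}}

```text
time: 8.6
ee_pos: [0.4632, 0.2375, 0.2182]
ee_rot: [0.0, 0.708, 0.706, -0.0]
force: [1.0, 0.9, 0.4]
opening: 0.064
```

```bash
python3 look.py w6; python3 rel.py .456 .275 .23
```

```text
tcp [0.4632 0.2375 0.2182] 0.06401441459323558
blue [316.2 148.6] [ 290  121   54   56 2312] [(0.138, array([0.4579, 0.2748, 0.13  ])), (0.114, array([0.4573, 0.2714, 0.106 ])), (0.094, array([0.4568, 0.2685, 0.086 ])), (0.074, array([0.4563, 0.2657, 0.066 ]))]
black [519.9 233.6] [ 482  200   78   69 3648] [0.6906 0.1582 0.008 ]
black [329.1 351.6] [    0   242   640   158 35588] [ 0.4691 -0.0069  0.008 ]
tcp [0.4633 0.2373 0.2182] t 8.65 F [-0.1  0.   0.4] open 0.0641
shift cm [ 3.77 -0.74 -1.18] turn deg [ 0.01  0.02 -0.14]
```

View pics/w6.png

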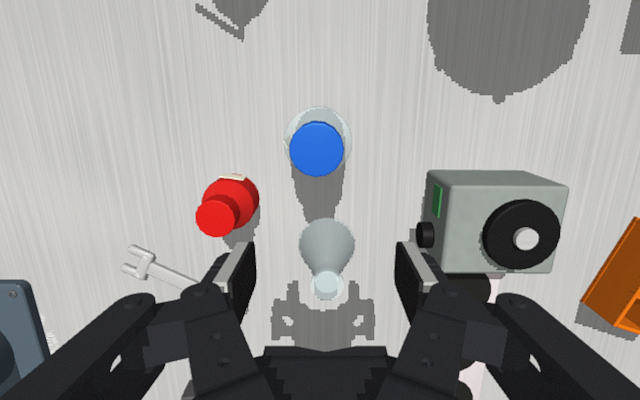

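bottle_a's cap is at (316,149), which gives (0.457, 0.275). That agrees with the triangulation.

Request:
{"op": "servo_tool", "data": {"series": "1.8 -0.3 0 0 0 0 0.75; 3.75 -0.6 0 0 0 0 0.75; 3.75 -0.6 0 0 0 0 0.75; 3.75 -0.6 2.5 0 0 0 0.75; 3.75 -0.6 5 0 0 0 0.75; 3.75 -0.6 7.5 0 0 0 0.75; 3.75 -0.6 9.3 0 0 0 0.75; 3.75 -0.6 10.1 0 0 0 0.75; 3.75 -0.6 10.1 0 0 0 0.75; 3.75 -0.6 10.1 0 0 0 0.75"}}

```text
time: 9.65
ee_pos: [0.4575, 0.2754, 0.1182]
ee_rot: [0.0, 0.708, 0.707, 0.001]
force: [-0.6, -0.3, -0.2]
opening: 0.0644
```

Request:
{"op": "servo_tool", "data": {"series": "0 0 0 0 0 0 0.45; 0 0 0 0 0 0 0.4; 0 0 0 0 0 0 0.3; 0 0 0 0 0 0 0.2; 0 0 0 0 0 0 0.2; 0 0 0 0 0 0 0.2; 0 0 0 0 0 0 0.2", "newtons": 40}}

```text
time: 10.35
ee_pos: [0.4576, 0.2762, 0.119]
ee_rot: [0.001, 0.707, 0.707, 0.001]
force: [-0.3, -0.7, 5.1]
opening: 0.0362
```

```bash
python3 look.py w7;python3 rel.py .6298 .0825 .247
```

```text
tcp [0.4576 0.2762 0.119 ] 0.03621548450398777
blue [324.8 265.5] [ 282  218   87   94 6421] [(0.138, array([0.4583, 0.2754, 0.13  ])), (0.114, array([0.4584, 0.2626, 0.106 ])), (0.094, array([0.4584, 0.2518, 0.086 ])), (0.074, array([0.4585, 0.2411, 0.066 ]))]
black [352.3 350.1] [   11   238   629   162 44794] [0.4843 0.1223 0.008 ]
tcp [0.4576 0.2762 0.1191] t 10.4 F [-0.9  0.3  5. ] open 0.0364
shift cm [-19.35  17.26 -12.77] turn deg [ 0.16 -0.06 -0.03]
```

View pics/w7.png

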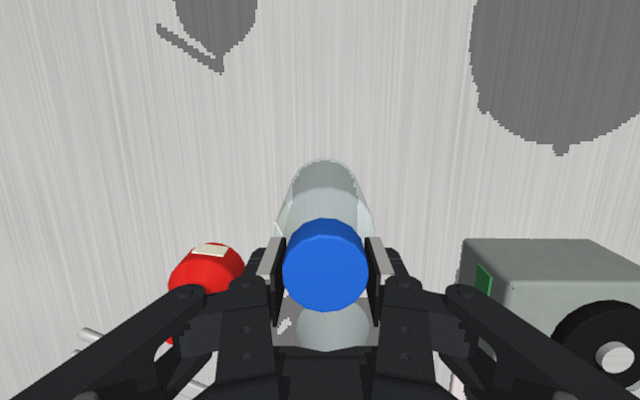

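Request:
{"op": "servo_tool", "data": {"series": "0 0 -1 0 0 0 0.2; 0 0 -3 0 0 0 0.2; 0 0 -6 0 0 0 0.2; 0 0 -9 0 0 0 0.2; 0 0 -11.5 0 0 0 0.2; -1 1 -13 0 0 0 0.2; -4 3.5 -13 0 0 0 0.2; -7.5 6.6 -13 0 0 0 0.2; -11 9.7 -13 0 0 0 0.2; -13.5 12 -13 0 0 0 0.2"}}

```text
time: 11.4
ee_pos: [0.5776, 0.1383, 0.2461]
ee_rot: [-0.0, 0.708, 0.706, -0.001]
force: [0.5, 1.0, -2.8]
opening: 0.0366
```

Request:
{"op": "servo_tool", "data": {"series": "-2 1.8 0 0 0 0 0.2; -4 3.6 0 0 0 0 0.2; -5.5 4.8 0 0 0 0 0.2; -5.5 4.8 0 0 0 0 0.2; -5.5 4.8 0 0 0 0 0.2"}}

```text
time: 11.9
ee_pos: [0.6241, 0.0856, 0.246]
ee_rot: [-0.001, 0.708, 0.707, -0.001]
force: [0.4, 0.5, -3.2]
opening: 0.0367
```

```bash
python3 look.py w8;python3 rel.py .6298 .0825 .127
```

```text
tcp [0.6241 0.0856 0.246 ] 0.03667344601791383
blue [324.9 265.6] [ 282  218   87   95 6467] [(0.138, array([0.6244, 0.0164, 0.13  ])), (0.114, array([0.6243, 0.0035, 0.106 ])), (0.094, array([ 0.6243, -0.0072,  0.086 ])), (0.074, array([ 0.6242, -0.018 ,  0.066 ]))]
black [350.8  84.9] [309  31  77  71 714] [0.6531 0.172  0.008 ]
black [332.9 150.1] [301 136  60  44 942] [0.6336 0.1001 0.008 ]
black [271.  288.9] [223 238  63  88 996] [ 0.5529 -0.0832  0.008 ]
black [378.9 288.7] [ 365  238   63   88 1024] [ 0.6953 -0.083   0.008 ]
black [497.1 363.4] [ 427  285  155  115 5442] [ 0.8682 -0.2033  0.008 ]
black [150.5 364.5] [  77  290  138  110 5113] [ 0.3753 -0.2053  0.008 ]
black [325.7 372.6] [ 193  324  264   76 4595] [ 0.6249 -0.2195  0.008 ]
tcp [0.6239 0.0861 0.2465] t 11.95 F [-0.6 -0.2 -2.6] open 0.0365
shift cm [-0.37  0.62 11.95] turn deg [-0.14 -0.04 -0.03]
```

View pics/w8.png

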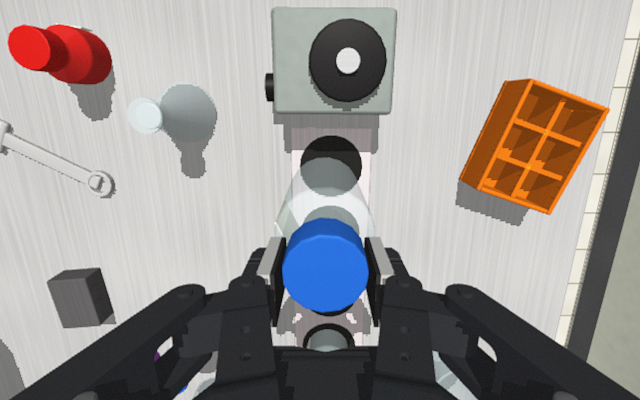

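Request:
{"op": "servo_tool", "data": {"series": "-0.15 0.3 1.5 0 0 0 0.2; -0.3 0.55 4 0 0 0 0.2; -0.3 0.55 6.5 0 0 0 0.2; -0.3 0.55 8.5 0 0 0 0.2; -0.3 0.55 10 0 0 0 0.2; -0.3 0.55 11 0 0 0 0.2; -0.3 0.55 11.5 0 0 0 0.2; -0.3 0.55 11.7 0 0 0 0.2; -0.3 0.55 11.8 0 0 0 0.2; -0.3 0.55 11.8 0 0 0 0.2"}}

```text
time: 12.95
ee_pos: [0.6308, 0.0826, 0.1304]
ee_rot: [0.001, 0.707, 0.707, 0.001]
force: [-0.3, 1.1, -3.4]
opening: 0.0364
```

Request:
{"op": "servo_tool", "data": {"series": "0 0 0.1 0 0 0 0.2; 0 0 0.2 0 0 0 0.2; 0 0 0.2 0 0 0 0.2"}}

```text
time: 13.25
ee_pos: [0.6302, 0.0826, 0.1274]
ee_rot: [0.0, 0.707, 0.707, 0.0]
force: [-0.7, 0.3, -3.6]
opening: 0.0367
```

```bash
python3 look.py w9;python3 rel.py .6298 .0825 .127
```

```text
tcp [0.6302 0.0826 0.1274] 0.03667278284717583
blue [324.7 265.8] [ 282  218   87   95 6494] [(0.138, array([0.6308, 0.0771, 0.13  ])), (0.114, array([0.6308, 0.0642, 0.106 ])), (0.094, array([0.6308, 0.0534, 0.086 ])), (0.074, array([0.6308, 0.0426, 0.066 ]))]
black [354.6  70.5] [ 286    0  129   97 1200] [0.6535 0.174  0.008 ]
black [326.7 161.7] [282 147  87  54 941] [0.6325 0.1049 0.008 ]
black [271.3 288.7] [223 238  63  89 985] [ 0.5823 -0.0116  0.008 ]
black [379.1 288.7] [365 238  63  89 996] [ 0.6802 -0.0118  0.008 ]
black [151.6 365.1] [  77  287  142  113 4992] [ 0.4611 -0.0963  0.008 ]
black [497.5 364.4] [ 431  290  141  110 5036] [ 0.8    -0.0963  0.008 ]
black [323.6 339.2] [ 290  326   68   26 1220] [ 0.6296 -0.0664  0.008 ]
black [326.  377.2] [ 194  347  263   53 3507] [ 0.6319 -0.1114  0.008 ]
tcp [0.6301 0.0826 0.1273] t 13.3 F [ 0.4  0.1 -3. ] open 0.0365
shift cm [-0.01 -0.03  0.03] turn deg [ 0.   -0.   -0.05]
```

View pics/w9.png

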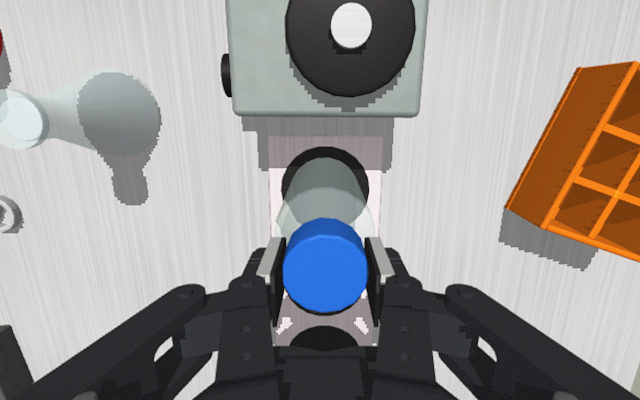

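Request:
{"op": "servo_tool", "data": {"series": "0 0 0.1 0 0 0 0.2; 0 0 0.2 0 0 0 0.2; 0 0 0.2 0 0 0 0.2"}}

```text
time: 13.6
ee_pos: [0.6302, 0.0826, 0.1272]
ee_rot: [0.001, 0.707, 0.707, 0.0]
force: [-2.9, 0.0, 6.0]
opening: 0.0364
```

Contact. Release and go towards bottle_b.

Request:
{"op": "servo_tool", "data": {"series": "0 0 -0.15 0 0 0 0.5; 0 0 -0.15 0 0 0 0.75; 0 0 -0.15 0 0 0 0.75; 0 0 -0.15 0 0 0 0.75; 0 0 -1 0 0 0 0.75; 0 0 -3 0 0 0 0.75; 0 0 -6 0 0 0 0.75; 0 0 -9 0 0 0 0.75; 0 0 -10.5 0 0 0 0.75; 0 0 -10.5 0 0 0 0.75"}}

```text
time: 14.6
ee_pos: [0.6319, 0.0827, 0.2348]
ee_rot: [0.003, 0.707, 0.707, 0.003]
force: [0.5, -0.0, -0.1]
opening: 0.0643
```

```bash
python3 look.py w10;python3 rel.py .461 -.267 .22
```

```text
tcp [0.6319 0.0827 0.2348] 0.06431170092835867
blue [321.  197.8] [ 297  171   49   54 2078] [(0.138, array([0.6305, 0.0789, 0.13  ])), (0.114, array([0.6304, 0.0717, 0.106 ])), (0.094, array([0.6303, 0.0658, 0.086 ])), (0.074, array([0.6303, 0.0598, 0.066 ]))]
blue [163.8 383.6] [143 363  37  37 804] [(0.138, array([ 0.4822, -0.1025,  0.13  ])), (0.114, array([ 0.4677, -0.1272,  0.106 ])), (0.094, array([ 0.4556, -0.1479,  0.086 ])), (0.074, array([ 0.4435, -0.1685,  0.066 ]))]
black [339.5  81.3] [297  30  80  68 616] [0.6503 0.1723 0.008 ]
black [321.7 146.4] [291 134  62  39 527] [0.6311 0.103  0.008 ]
black [321.8 237.4] [ 293  215   58   46 1599] [ 0.6307 -0.0079  0.008 ]
black [238.1 287.3] [ 184  243   72   90 1575] [ 0.5237 -0.0761  0.008 ]
black [411.9 287.2] [ 395  242   71   93 1580] [ 0.746  -0.0775  0.008 ]
black [321.6 295.2] [ 294  271   55   48 1473] [ 0.6302 -0.0884  0.008 ]
black [117.4 367. ] [  46  294  130  106 4619] [ 0.3489 -0.1993  0.008 ]
black [530.9 365.4] [ 479  294  124  106 4847] [ 0.9209 -0.2019  0.008 ]
black [327.6 337.6] [295 327  72  27 425] [ 0.638  -0.1535  0.008 ]
black [ 36.7 373.5] [  4 330  82  70 402] [ 0.2362 -0.2092  0.008 ]
black [325.8 376.4] [ 193  347  264   53 4492] [ 0.6356 -0.218   0.008 ]
tcp [0.6311 0.0827 0.2324] t 14.65 F [0.4 0.  0.5] open 0.0643
shift cm [-34.98 -16.99   1.17] turn deg [ 0.23 -0.01 -0.05]
```

View pics/w10.png

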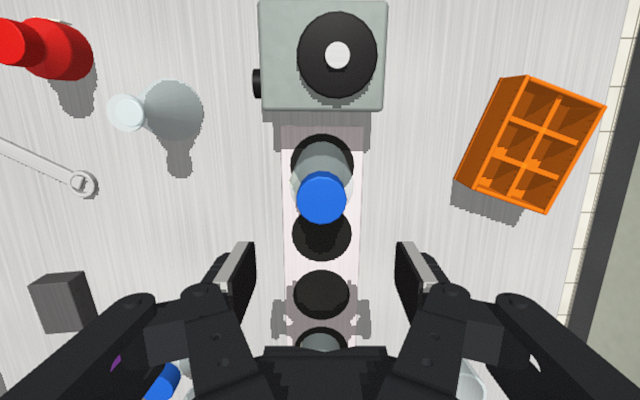

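Request:
{"op": "servo_tool", "data": {"series": "-3.5 -1.7 0 0 0 0 0.75; -7.3 -3.5 0 0 0 0 0.75; -11.2 -5.4 0 0 0 0 0.75; -15.1 -7.3 0 0 0 0 0.75; -19 -9.2 0 0 0 0 0.75; -22.9 -11.1 0 0 0 0 0.75; -26.8 -13 0 0 0 0 0.75; -30.7 -14.9 0 0 0 0 0.75; -34 -16.5 0 0 0 0 0.75; -35 -17 0 0 0 0 0.75"}}

```text
time: 15.65
ee_pos: [0.4575, -0.2697, 0.2283]
ee_rot: [-0.001, 0.709, 0.705, -0.001]
force: [0.7, -0.4, 0.4]
opening: 0.0642
```

Request:
{"op": "servo_tool", "data": {"series": "0 0 0 0 0 0 0.75; 0 0 0 0 0 0 0.75; 0 0 0 0 0 0 0.75"}}

```text
time: 15.95
ee_pos: [0.4604, -0.2658, 0.2299]
ee_rot: [-0.0, 0.707, 0.708, 0.0]
force: [-0.7, 0.2, -0.4]
opening: 0.064
```

```bash
python3 look.py w11;python3 rel.py .461 -.267 .094
```

```text
tcp [ 0.4604 -0.2658  0.2299] 0.06402959966561517
blue [310.6  38.3] [ 287   12   47   54 1964] [(0.138, array([ 0.4514, -0.1554,  0.13  ])), (0.114, array([ 0.4505, -0.1513,  0.106 ])), (0.094, array([ 0.4497, -0.148 ,  0.086 ])), (0.074, array([ 0.4489, -0.1446,  0.066 ]))]
blue [517.5  72.4] [ 490   49   56   47 2061] [(0.138, array([ 0.5951, -0.1769,  0.13  ])), (0.114, array([ 0.6084, -0.175 ,  0.106 ])), (0.094, array([ 0.6195, -0.1734,  0.086 ])), (0.074, array([ 0.6306, -0.1718,  0.066 ]))]
blue [326.  188.5] [ 304  165   45   47 1654] [(0.138, array([ 0.462 , -0.2606,  0.13  ])), (0.114, array([ 0.4621, -0.267 ,  0.106 ])), (0.094, array([ 0.4622, -0.2724,  0.086 ])), (0.074, array([ 0.4623, -0.2777,  0.066 ]))]
black [492.8  11.6] [ 459    0   71   29 1487] [ 0.6287 -0.1103  0.008 ]
black [468.6  86.1] [450  43  55  72 842] [ 0.6132 -0.1809  0.008 ]
black [325.2 352. ] [    0   242   640   158 38867] [ 0.4619 -0.5206  0.008 ]
tcp [ 0.4604 -0.2658  0.2301] t 16.0 F [0.4 0.  0.1] open 0.064
shift cm [-0.13  0.06 13.61] turn deg [-0.01 -0.04  0.08]
```

View pics/w11.png

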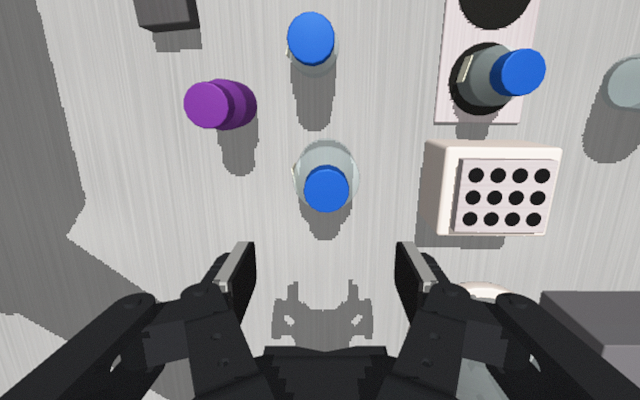

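bottle_b's cap is at (326,188), which gives (0.461, -0.268).

Request:
{"op": "servo_tool", "data": {"series": "-0.2 0.1 2 0 0 0 0.75; -0.2 0.1 4.5 0 0 0 0.75; -0.2 0.1 7 0 0 0 0.75; -0.2 0.1 9.5 0 0 0 0.75; -0.2 0.1 11.5 0 0 0 0.75; -0.2 0.1 12.8 0 0 0 0.75; -0.2 0.1 13.5 0 0 0 0.75; -0.2 0.1 13.5 0 0 0 0.75; -0.2 0.1 13.5 0 0 0 0.75"}}

```text
time: 16.9
ee_pos: [0.4615, -0.2694, 0.0963]
ee_rot: [0.001, 0.707, 0.707, 0.0]
force: [0.0, -0.2, 0.2]
opening: 0.0639
```

Request:
{"op": "servo_tool", "data": {"series": "0 0 0 0 0 0 0.45; 0 0 0 0 0 0 0.4; 0 0 0 0 0 0 0.3; 0 0 0 0 0 0 0.2; 0 0 0 0 0 0 0.2; 0 0 0 0 0 0 0.2; 0 0 0 0 0 0 0.2", "newtons": 40}}

```text
time: 17.6
ee_pos: [0.4615, -0.2699, 0.0969]
ee_rot: [0.001, 0.707, 0.707, 0.0]
force: [-1.0, 0.2, 4.7]
opening: 0.0365
```

```bash
python3 look.py w12;python3 rel.py .629 -.003 .22
```

```text
tcp [ 0.4615 -0.2699  0.0969] 0.03652904627156156
blue [296.4  10.2] [ 259    0   74   27 1380] [(0.138, array([ 0.4538, -0.1741,  0.13  ])), (0.114, array([ 0.452 , -0.1685,  0.106 ])), (0.094, array([ 0.4505, -0.1637,  0.086 ])), (0.074, array([ 0.449, -0.159,  0.066]))]
blue [629.3  48.6] [ 615   10   25   72 1280] [(0.138, array([ 0.556 , -0.1847,  0.13  ])), (0.114, array([ 0.5768, -0.1814,  0.106 ])), (0.094, array([ 0.594 , -0.1787,  0.086 ])), (0.074, array([ 0.6113, -0.1759,  0.066 ]))]
blue [324.8 256.2] [ 282  209   87   93 6320] [(0.138, array([ 0.4622, -0.2549,  0.13  ])), (0.114, array([ 0.4622, -0.267 ,  0.106 ])), (0.094, array([ 0.4623, -0.2771,  0.086 ])), (0.074, array([ 0.4623, -0.2872,  0.066 ]))]
black [550.6  70.9] [ 520    0   84  116 2095] [ 0.6125 -0.1815  0.008 ]
black [589.  222.5] [576 211  27  24 507] [ 0.6622 -0.2891  0.008 ]
black [627.3 222.9] [614 211  26  24 492] [ 0.6913 -0.2894  0.008 ]
black [269.9 290.5] [ 223  238   63   89 1017] [ 0.4183 -0.3468  0.008 ]
black [378.8 289.8] [ 365  238   63   89 1003] [ 0.5058 -0.3465  0.008 ]
black [579.7 259.6] [567 249  26  23 453] [ 0.6618 -0.3201  0.008 ]
black [617.3 259.9] [604 249  27  23 462] [ 0.6914 -0.3204  0.008 ]
black [151.4 364.5] [  78  285  136  115 4907] [ 0.3124 -0.4193  0.008 ]
black [571.1 294.1] [559 284  25  21 412] [ 0.6616 -0.3509  0.008 ]
black [607.4 294.5] [595 284  26  22 415] [ 0.6911 -0.3513  0.008 ]
black [496.9 364.4] [ 431  286  142  114 5201] [ 0.6116 -0.4203  0.008 ]
black [325.7 376.9] [ 194  347  263   53 3748] [ 0.4631 -0.4332  0.008 ]
tcp [ 0.4615 -0.2699  0.0968] t 17.65 F [-1.1  0.1  5.9] open 0.0368
shift cm [ 26.69  16.75 -12.33] turn deg [ 0.12  0.1  -0.06]
```

View pics/w12.png

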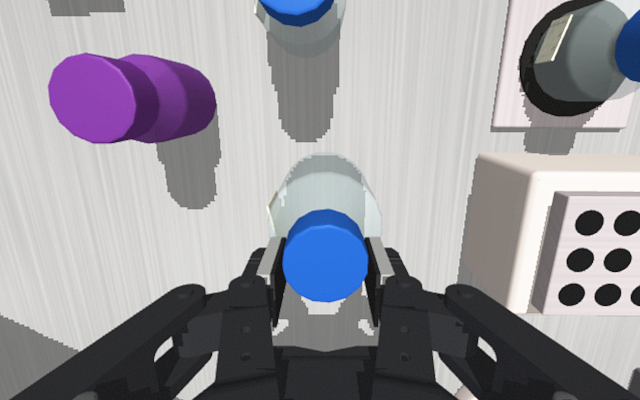

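Request:
{"op": "servo_tool", "data": {"series": "0 0 -1 0 0 0 0.2; 0 0 -3 0 0 0 0.2; 0 0 -6 0 0 0 0.2; 0 0 -9 0 0 0 0.2; 0 0 -11.5 0 0 0 0.2; 1 0.6 -12.5 0 0 0 0.2; 4 2.5 -12.5 0 0 0 0.2; 8 5 -12.5 0 0 0 0.2; 12 7.6 -12.5 0 0 0 0.2; 16 10 -12.5 0 0 0 0.2"}}

```text
time: 18.65
ee_pos: [0.5613, -0.1067, 0.2186]
ee_rot: [-0.001, 0.707, 0.707, -0.0]
force: [1.0, -1.0, -2.2]
opening: 0.0367
```

Request:
{"op": "servo_tool", "data": {"series": "3.5 2.2 0 0 0 0 0.2; 6.5 4.2 0 0 0 0 0.2; 9 5.8 0 0 0 0 0.2; 10.2 6.5 0 0 0 0 0.2; 10.2 6.5 0 0 0 0 0.2; 10.2 6.5 0 0 0 0 0.2"}}

```text
time: 19.25
ee_pos: [0.6252, -0.0077, 0.2194]
ee_rot: [-0.001, 0.707, 0.707, -0.001]
force: [0.4, -0.7, -2.5]
opening: 0.0364
```

```bash
python3 look.py w13;python3 rel.py .629 -.0055 .105
```

```text
tcp [ 0.6252 -0.0077  0.2194] 0.03642764181139022
blue [332.4  67.9] [ 303   37   60   63 2955] [(0.138, array([0.631 , 0.0829, 0.13  ])), (0.114, array([0.6314, 0.085 , 0.106 ])), (0.094, array([0.6318, 0.0868, 0.086 ])), (0.074, array([0.6322, 0.0885, 0.066 ]))]
blue [324.8 256.1] [ 282  209   87   93 6331] [(0.138, array([ 0.6258, -0.0545,  0.13  ])), (0.114, array([ 0.6258, -0.0666,  0.106 ])), (0.094, array([ 0.6257, -0.0767,  0.086 ])), (0.074, array([ 0.6257, -0.0867,  0.066 ]))]
blue [140.  307.5] [125 299  31  22 182] [(0.138, array([ 0.4742, -0.1007,  0.13  ])), (0.114, array([ 0.4585, -0.1176,  0.106 ])), (0.094, array([ 0.4453, -0.1317,  0.086 ])), (0.074, array([ 0.4322, -0.1458,  0.066 ]))]
blue [326.  332.1] [ 308  312   36   40 1183] [(0.138, array([ 0.6267, -0.1247,  0.13  ])), (0.114, array([ 0.6267, -0.1441,  0.106 ])), (0.094, array([ 0.6268, -0.1602,  0.086 ])), (0.074, array([ 0.6268, -0.1763,  0.066 ]))]
black [331.5 145.3] [ 297  130   65   40 1211] [0.6329 0.0156 0.008 ]
black [326.1 352.9] [   11   238   628   162 36258] [ 0.627  -0.2554  0.008 ]
tcp [ 0.6252 -0.0083  0.2198] t 19.3 F [-0.9  0.3 -2.6] open 0.0369
shift cm [ 0.28  0.4  11.48] turn deg [-0.09  0.04 -0.1 ]
```

View pics/w13.png

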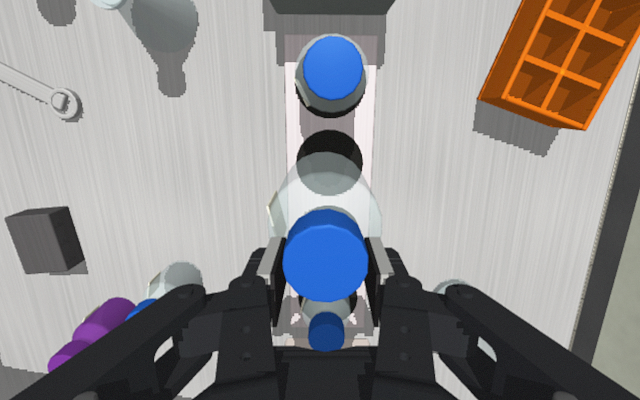

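Request:
{"op": "servo_tool", "data": {"series": "0.15 0.2 1.5 0 0 0 0.2; 0.28 0.42 4 0 0 0 0.2; 0.28 0.42 6.5 0 0 0 0.2; 0.28 0.42 8.5 0 0 0 0.2; 0.28 0.42 10 0 0 0 0.2; 0.28 0.42 10.8 0 0 0 0.2; 0.28 0.42 11.1 0 0 0 0.2; 0.28 0.42 11.3 0 0 0 0.2; 0.28 0.42 11.3 0 0 0 0.2; 0.28 0.42 11.3 0 0 0 0.2"}}

```text
time: 20.3
ee_pos: [0.631, -0.0046, 0.1086]
ee_rot: [0.001, 0.707, 0.707, 0.001]
force: [-0.3, -0.3, -1.3]
opening: 0.0363
```

Request:
{"op": "servo_tool", "data": {"series": "0 0 0.1 0 0 0 0.2; 0 0 0.2 0 0 0 0.2; 0 0 0.2 0 0 0 0.2"}}

```text
time: 20.6
ee_pos: [0.6302, -0.0045, 0.1053]
ee_rot: [0.0, 0.707, 0.707, 0.0]
force: [-0.9, 0.0, -2.6]
opening: 0.0366
```

```bash
python3 look.py w14;python3 rel.py .629 -.0055 .105
```

```text
tcp [ 0.6302 -0.0045  0.1053] 0.03660867127322038
blue [323.3  49.4] [  259     0   129   111 11866] [(0.138, array([0.6305, 0.0816, 0.13  ])), (0.114, array([0.6304, 0.085 , 0.106 ])), (0.094, array([0.6304, 0.0877, 0.086 ])), (0.074, array([0.6303, 0.0905, 0.066 ]))]
blue [324.8 256.5] [ 282  209   87   94 6411] [(0.138, array([0.631, 0.006, 0.13 ])), (0.114, array([ 0.631 , -0.0061,  0.106 ])), (0.094, array([ 0.631 , -0.0162,  0.086 ])), (0.074, array([ 0.631 , -0.0262,  0.066 ]))]
black [319.6 161.5] [278 148  93  41 428] [0.6272 0.0219 0.008 ]
black [325.3 350.4] [   11   238   628   162 39495] [ 0.6314 -0.1468  0.008 ]
tcp [ 0.6302 -0.0045  0.1053] t 20.65 F [-0.8 -0.6 -1. ] open 0.0364
shift cm [-0.1  -0.12  0.03] turn deg [-0.01 -0.   -0.04]
```

View pics/w14.png

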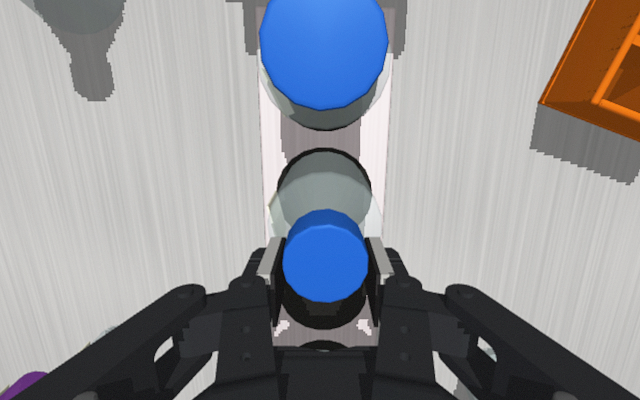

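Request:
{"op": "servo_tool", "data": {"series": "0 0 0.1 0 0 0 0.2; 0 0 0.2 0 0 0 0.2; 0 0 0.2 0 0 0 0.2"}}

```text
time: 20.95
ee_pos: [0.6303, -0.0045, 0.1049]
ee_rot: [0.0, 0.707, 0.707, 0.0]
force: [-3.0, -0.2, 5.1]
opening: 0.0363
```

```bash
python3 rel.py .449 -.149 .19
```

```text
tcp [ 0.6303 -0.0045  0.1049] t 20.95 F [-3.  -0.2  5.1] open 0.0363
shift cm [-14.46 -18.11  -8.52] turn deg [ 0.06  0.01 -0.04]
```

Request:
{"op": "servo_tool", "data": {"series": "0 0 -0.15 0 0 0 0.5; 0 0 -0.15 0 0 0 0.75; 0 0 -0.15 0 0 0 0.75; 0 0 -0.15 0 0 0 0.75; 0 0 -1 0 0 0 0.75; 0 0 -3 0 0 0 0.75; 0 0 -6 0 0 0 0.75; 0 0 -9 0 0 0 0.75; -1 -1 -10 0 0 0 0.75; -3.5 -4 -10 0 0 0 0.75"}}

```text
time: 21.95
ee_pos: [0.5923, -0.0394, 0.2056]
ee_rot: [0.002, 0.706, 0.708, 0.002]
force: [-0.4, -0.0, 0.3]
opening: 0.064
```

Request:
{"op": "servo_tool", "data": {"series": "-2.5 -3.3 0 0 0 0 0.75; -5 -6.6 0 0 0 0 0.75; -7.5 -10 0 0 0 0 0.75; -9.5 -12.5 0 0 0 0 0.75; -10.5 -13.6 0 0 0 0 0.75; -10.5 -13.6 0 0 0 0 0.75; -10.5 -13.6 0 0 0 0 0.75"}}

```text
time: 22.65
ee_pos: [0.4543, -0.1444, 0.2031]
ee_rot: [0.0, 0.708, 0.707, 0.0]
force: [-0.4, 0.3, 0.4]
opening: 0.0638
```

```bash
python3 look.py w15;python3 rel.py .449 -.149 .075
```

```text
tcp [ 0.4543 -0.1444  0.2031] 0.0638456545426254
blue [593.6   5.9] [565   0  67  17 730] [(0.138, array([ 0.6135, -0.0212,  0.13  ])), (0.114, array([ 0.6311, -0.0153,  0.106 ])), (0.094, array([ 0.6458, -0.0104,  0.086 ])), (0.074, array([ 0.6605, -0.0054,  0.066 ]))]
blue [318.2 193.8] [ 296  170   45   48 1733] [(0.138, array([ 0.4506, -0.1358,  0.13  ])), (0.114, array([ 0.4501, -0.1426,  0.106 ])), (0.094, array([ 0.4497, -0.1483,  0.086 ])), (0.074, array([ 0.4493, -0.154 ,  0.066 ]))]
blue [518.6 215.2] [ 492  193   54   46 1863] [(0.138, array([ 0.5905, -0.1517,  0.13  ])), (0.114, array([ 0.6056, -0.1602,  0.106 ])), (0.094, array([ 0.6182, -0.1674,  0.086 ])), (0.074, array([ 0.6308, -0.1746,  0.066 ]))]
black [491.4  43.1] [473   0  62  64 720] [ 0.6134 -0.0224  0.008 ]
black [498.4 113.6] [ 462   78   72   74 3788] [ 0.6294 -0.0873  0.008 ]
black [473.  190.1] [452 164  64  64 687] [ 0.6138 -0.1668  0.008 ]
black [411.4 352.4] [  184   242   456   158 20131] [ 0.5629 -0.3764  0.008 ]
black [103.4 361. ] [   0  286  193  114 7569] [ 0.1768 -0.3883  0.008 ]
tcp [ 0.4547 -0.1441  0.2031] t 22.7 F [-0.3 -1.1  0.5] open 0.0642
shift cm [-0.5  -0.57 12.81] turn deg [ 0.03 -0.03 -0.02]
```

View pics/w15.png

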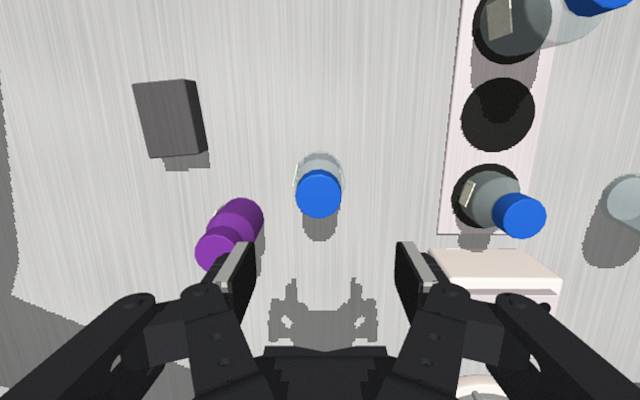

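bottle_c's cap is at (318,194), which gives (0.449, -0.149). The purple look-alike is clear of the left finger.

Request:
{"op": "servo_tool", "data": {"series": "-0.25 -0.3 0 0 0 0 0.75; -0.5 -0.55 1 0 0 0 0.75; -0.5 -0.55 3.5 0 0 0 0.75; -0.5 -0.55 6 0 0 0 0.75; -0.5 -0.55 8.5 0 0 0 0.75; -0.5 -0.55 10.7 0 0 0 0.75; -0.5 -0.55 12.1 0 0 0 0.75; -0.5 -0.55 12.8 0 0 0 0.75; -0.5 -0.55 12.8 0 0 0 0.75; -0.5 -0.55 12.8 0 0 0 0.75"}}

```text
time: 23.7
ee_pos: [0.4493, -0.1496, 0.0762]
ee_rot: [0.001, 0.707, 0.707, 0.0]
force: [0.3, -0.3, -0.3]
opening: 0.064
```

Request:
{"op": "servo_tool", "data": {"series": "0 0 0 0 0 0 0.45; 0 0 0 0 0 0 0.4; 0 0 0 0 0 0 0.3; 0 0 0 0 0 0 0.2; 0 0 0 0 0 0 0.2; 0 0 0 0 0 0 0.2; 0 0 0 0 0 0 0.2", "newtons": 40}}

```text
time: 24.4
ee_pos: [0.4495, -0.1499, 0.0769]
ee_rot: [0.001, 0.707, 0.707, 0.0]
force: [-1.8, -0.8, 5.6]
opening: 0.0364
```

```bash
python3 look.py w16;python3 rel.py .629 -.088 .2
```

```text
tcp [ 0.4495 -0.1499  0.0769] 0.03640228069089406
blue [324.8 258.6] [ 282  212   87   93 6310] [(0.138, array([ 0.4501, -0.1257,  0.13  ])), (0.114, array([ 0.4502, -0.138 ,  0.106 ])), (0.094, array([ 0.4502, -0.1483,  0.086 ])), (0.074, array([ 0.4503, -0.1585,  0.066 ]))]
blue [629.2 281.4] [ 614  251   26   62 1077] [(0.138, array([ 0.5439, -0.1337,  0.13  ])), (0.114, array([ 0.5693, -0.1482,  0.106 ])), (0.094, array([ 0.5904, -0.1603,  0.086 ])), (0.074, array([ 0.6115, -0.1723,  0.066 ]))]
black [610.9  16.4] [582   0  58  31 962] [ 0.617  -0.0333  0.008 ]
black [598.7 114.2] [ 548   54   92  118 8744] [ 0.6228 -0.0886  0.008 ]
black [559.2 227.8] [ 525  190  103   95 1917] [ 0.6131 -0.1652  0.008 ]
black [325.4 352.8] [   11   238   628   162 36855] [ 0.4508 -0.2696  0.008 ]
tcp [ 0.4495 -0.1499  0.0769] t 24.45 F [-0.4 -0.   6.3] open 0.0364
shift cm [  6.19  17.97 -12.28] turn deg [ 0.13  0.08 -0.05]
```

View pics/w16.png

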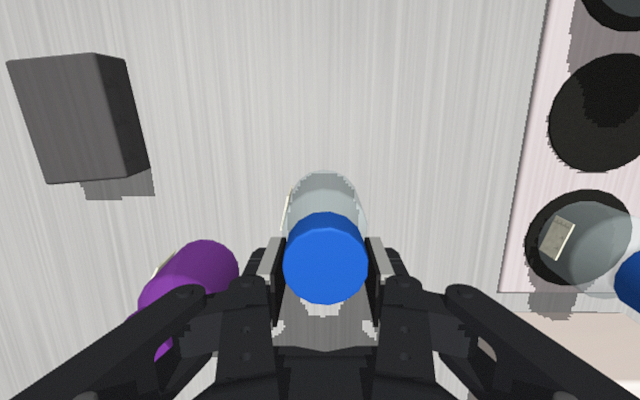

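Request:
{"op": "servo_tool", "data": {"series": "0 0 -1 0 0 0 0.2; 0 0 -3 0 0 0 0.2; 0 0 -6 0 0 0 0.2; 0 0 -9 0 0 0 0.2; 0 0 -11.5 0 0 0 0.2; 0.3 1 -12 0 0 0 0.2; 1.4 4 -12 0 0 0 0.2; 2.5 7.5 -12 0 0 0 0.2; 3.7 11 -12 0 0 0 0.2; 4.8 14 -12 0 0 0 0.2"}}

```text
time: 25.45
ee_pos: [0.5898, -0.1008, 0.1947]
ee_rot: [-0.0, 0.707, 0.707, -0.0]
force: [0.7, -0.6, -1.9]
opening: 0.0362
```

Request:
{"op": "servo_tool", "data": {"series": "0.7 2 0 0 0 0 0.2; 1.2 3.5 0 0 0 0 0.2; 1.2 3.8 0 0 0 0 0.2; 1.2 3.8 0 0 0 0 0.2; 1.2 3.8 0 0 0 0 0.2"}}

```text
time: 25.95
ee_pos: [0.6259, -0.0898, 0.1952]
ee_rot: [-0.0, 0.708, 0.707, -0.0]
force: [0.1, 0.0, -0.3]
opening: 0.0367
```

```bash
python3 look.py w17;python3 rel.py .629 -.0895 .085
```

```text
tcp [ 0.6259 -0.0898  0.1952] 0.03674754729731339
blue [331.5  69.7] [ 302   38   60   64 2957] [(0.138, array([ 0.6307, -0.0024,  0.13  ])), (0.114, array([ 6.311e-01, -4.000e-04,  1.060e-01])), (0.094, array([0.6315, 0.0013, 0.086 ])), (0.074, array([0.6319, 0.003 , 0.066 ]))]
blue [324.8 258.5] [ 282  212   87   93 6274] [(0.138, array([ 0.6265, -0.1262,  0.13  ])), (0.114, array([ 0.6264, -0.1385,  0.106 ])), (0.094, array([ 0.6264, -0.1487,  0.086 ])), (0.074, array([ 0.6264, -0.1589,  0.066 ]))]
black [329.7  14.3] [293   0  74  28 893] [0.6311 0.0549 0.008 ]
black [329.1 158. ] [ 293  136   70   54 2231] [ 0.6309 -0.0761  0.008 ]
black [325.2 352.2] [   11   238   628   162 38940] [ 0.6265 -0.3143  0.008 ]
tcp [ 0.6258 -0.0899  0.1954] t 26.0 F [ 0.8  0.1 -2. ] open 0.0366
shift cm [ 0.04  0.32 11.04] turn deg [-0.04  0.   -0.08]
```

View pics/w17.png

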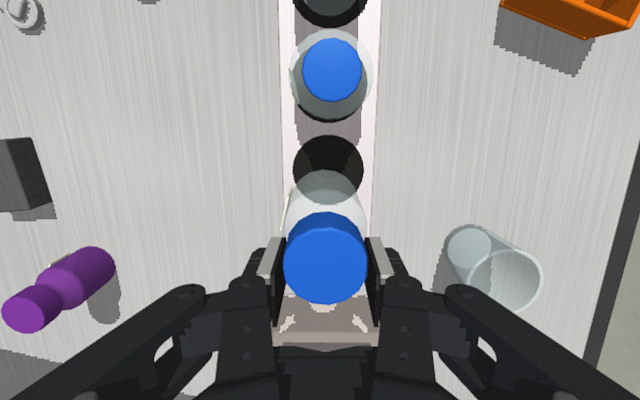

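Request:
{"op": "servo_tool", "data": {"series": "0 0.2 1.5 0 0 0 0.2; 0 0.33 4 0 0 0 0.2; 0 0.33 6.5 0 0 0 0.2; 0 0.33 8.5 0 0 0 0.2; 0 0.33 9.7 0 0 0 0.2; 0 0.33 10.4 0 0 0 0.2; 0 0.33 10.7 0 0 0 0.2; 0 0.33 10.9 0 0 0 0.2; 0 0.33 10.9 0 0 0 0.2; 0 0.33 10.9 0 0 0 0.2"}}

```text
time: 27.0
ee_pos: [0.6307, -0.0897, 0.0875]
ee_rot: [0.001, 0.707, 0.707, 0.001]
force: [-0.6, -0.2, -2.2]
opening: 0.0363
```

Request:
{"op": "servo_tool", "data": {"series": "0 0 0.1 0 0 0 0.2; 0 0 0.2 0 0 0 0.2; 0 0 0.2 0 0 0 0.2"}}

```text
time: 27.3
ee_pos: [0.6304, -0.0896, 0.085]
ee_rot: [0.001, 0.707, 0.707, 0.0]
force: [-0.4, 0.2, 0.2]
opening: 0.0366
```

```bash
python3 look.py w18;python3 rel.py .629 -.0895 .085
```

```text
tcp [ 0.6304 -0.0896  0.085 ] 0.03658412647502008
blue [323.5  46.1] [  262     0   124   104 10795] [(0.138, array([ 0.6308, -0.0054,  0.13  ])), (0.114, array([ 0.6308, -0.0019,  0.106 ])), (0.094, array([0.6307, 0.001 , 0.086 ])), (0.074, array([0.6307, 0.004 , 0.066 ]))]
blue [324.8 258.6] [ 282  212   87   93 6337] [(0.138, array([ 0.6311, -0.0696,  0.13  ])), (0.114, array([ 0.6311, -0.0819,  0.106 ])), (0.094, array([ 0.6311, -0.0921,  0.086 ])), (0.074, array([ 0.6311, -0.1024,  0.066 ]))]
blue [319.1 342.2] [293 333  51  19 624] [(0.138, array([ 0.629 , -0.1024,  0.13  ])), (0.114, array([ 0.6285, -0.1228,  0.106 ])), (0.094, array([ 0.6281, -0.1397,  0.086 ])), (0.074, array([ 0.6277, -0.1567,  0.066 ]))]
black [320.7 178. ] [ 271  152  103   75 2463] [ 0.6285 -0.0709  0.008 ]
black [326.5 353. ] [   11   238   628   162 34499] [ 0.6325 -0.2166  0.008 ]
tcp [ 0.6304 -0.0896  0.085 ] t 27.35 F [-0.   0.1 -0.3] open 0.0368
shift cm [ 0.01 -0.14 -0.  ] turn deg [ 0.07  0.01 -0.04]
```

View pics/w18.png

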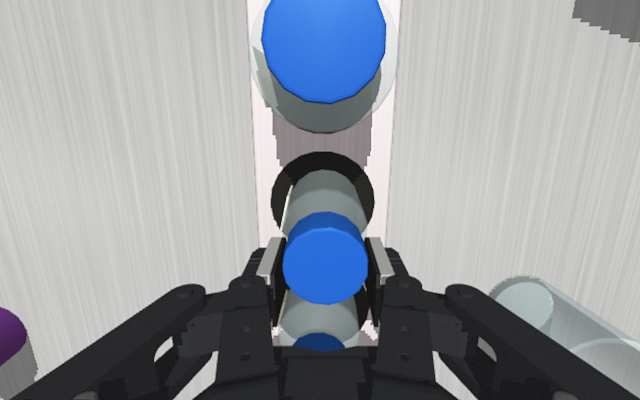

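Request:
{"op": "servo_tool", "data": {"series": "0 0 0.1 0 0 0 0.2; 0 0 0.1 0 0 0 0.2; 0 0 0 0 0 0 0.5; 0 0 0 0 0 0 0.75; 0 0 0 0 0 0 0.75; 0 0 0 0 0 0 0.75; 0 0 -1 0 0 0 0.75; 0 0 -3 0 0 0 0.75; 0 0 -6 0 0 0 0.75; 0 0 -10 0 0 0 0.75"}}

```text
time: 28.35
ee_pos: [0.6286, -0.0892, 0.1836]
ee_rot: [-0.002, 0.707, 0.707, -0.001]
force: [0.8, -0.9, -0.6]
opening: 0.0639
```

Request:
{"op": "servo_tool", "data": {"series": "0 -2 -3 0 0 0 0.75; 0 -6 -5 0 0 0 0.75; 0 -10 -5 0 0 0 0.75; 0 -14 -5 0 0 0 0.75; 0 -18 -5 0 0 0 0.75; 0 -22 -5 0 0 0 0.75; 0 -26 -5 0 0 0 0.75; 0 -26 -5 0 0 0 0.75; 0 -26 -5 0 0 0 0.75"}}

```text
time: 29.25
ee_pos: [0.37, -0.0895, 0.2354]
ee_rot: [0.001, 0.708, 0.707, 0.001]
force: [0.6, -0.6, 0.5]
opening: 0.0642
```

```bash
python3 look.py w19; python3 - <<'E'
from h import *
from rig import r,viewer
t=viewer.capture("top");s=viewer.capture("scene")
cv2.imwrite("pics/top1.png",t["frame"][:,:,::-1]);cv2.imwrite("pics/scene1.png",s["frame"][:,:,::-1])
for b in blobs(blue(t),60):
  for c in blobs(blue(s),60):
    X,e=tri(ray(t,b[0]),ray(s,c[0]))
    if e<.008 and X[2]<.2: print(b[0].round(1),c[0].round(1),X.round(4),round(e,4))
print(r.state()["ee_pos"])
E
```

```text
tcp [ 0.37   -0.0895  0.2354] 0.06424168332855511
blue [634.   80.5] [627  59  13  41 398] [(0.138, array([ 0.5933, -0.0064,  0.13  ])), (0.114, array([ 0.6149, -0.0051,  0.106 ])), (0.094, array([ 0.6329, -0.0041,  0.086 ])), (0.074, array([ 0.6509, -0.003 ,  0.066 ]))]
blue [612.7 179.1] [ 584  158   56   44 1992] [(0.138, array([ 0.5957, -0.0791,  0.13  ])), (0.114, array([ 0.6176, -0.0849,  0.106 ])), (0.094, array([ 0.6358, -0.0897,  0.086 ])), (0.074, array([ 0.654 , -0.0945,  0.066 ]))]
blue [573.3 254.2] [ 549  235   50   40 1469] [(0.138, array([ 0.5784, -0.1434,  0.13  ])), (0.114, array([ 0.5985, -0.1554,  0.106 ])), (0.094, array([ 0.6153, -0.1654,  0.086 ])), (0.074, array([ 0.6321, -0.1754,  0.066 ]))]
black [568.   21.8] [546   0  61  36 738] [0.6206 0.057  0.008 ]
black [13.5 92.3] [   0   36   33  103 2000] [ 0.0371 -0.0109  0.008 ]
black [545.3  92.6] [531  49  45  71 619] [ 0.6102 -0.0122  0.008 ]
black [538.7 160. ] [ 517  132   61   61 1243] [ 0.6163 -0.0857  0.008 ]
black [525.2 225.4] [506 204  58  55 606] [ 0.6143 -0.1659  0.008 ]
black [324.8 350.9] [    0   242   640   158 42438] [ 0.3711 -0.3482  0.008 ]
[259.7 134.2] [321.4 211. ] [0.6292 0.0808 0.1331] 0.0022
[305.3 137.5] [280.8 205.9] [ 0.6293 -0.0029  0.1089] 0.0018
[350.2 140.3] [242.7 199. ] [ 0.6289 -0.0894  0.0889] 0.0019
[392.2 144.5] [209.8 192. ] [ 0.6251 -0.1739  0.0691] 0.0018
[ 0.37099253 -0.08954971  0.23479266]
```

View pics/top1.png

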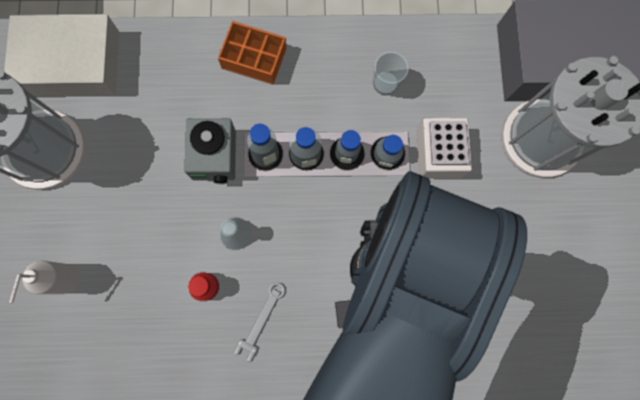

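View pics/scene1.png

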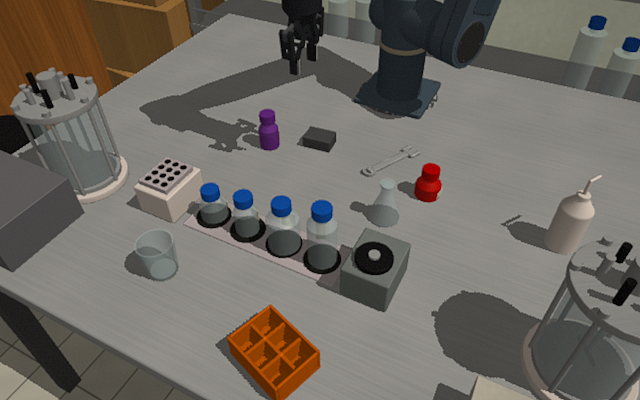

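The bottles stand in order from the pump. Each cap sits 7 to 8 mm higher than at its start, matching the 8 mm pad top, and each is within about 3 mm of its pad centre in the same camera frame. The flask looks unmoved in both views. I'm handing in.

```bash
python3 -c "
from rig import r
print(r.hand_in(), r.state()['time'])"
```

```text
the job is handed in; nothing more can be done
the job is handed in; nothing more can be done
```

The four bottles are on the pads in order of height from the pump: bottle_a on pad3, bottle_b on pad2, bottle_c on pad1 and bottle_d on pad0. I gripped each one by its cap, lowered it until the wrist force showed contact, then let go. The job took about 30 s of the 109 s allowed and has been handed in; no verdict was reported.

**Final positions:** the last top and scene pictures put all four caps within about 4 mm of their pad centres. Each cap is 7 to 8 mm higher than at its start, which matches the 8 mm pad top. All four bottles look upright.

**Surroundings:** the flask and the red and purple look-alikes appear unmoved by eye; I did not measure them. The gripper was open and well clear of the bottles at hand-in.

**Disagreements:**
- The cameras differed by up to about 6 mm on the pads' x position (top about 0.627, wrist about 0.630, scene about 0.633), so I aimed in between, close to the wrist camera's reading. This is inside the 12 mm limit.
- The fingers met a small upward push of 5 to 7 N when closing on each bottle, probably from touching the bottle's shoulder. It caused no visible problem.

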